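# Jack up one side of the orbital shaker and hold it

### The job

A colleague is about to slip two 8 mm rubber anti-vibration pads under the two feet on the arrow-marked side of the orbital shaker. Slide the lever jack in under that side until its saddle is centred under the lift pad that the arrows point to, and only then push the jack's handle down to its stop, so that both feet stand high enough off the bench for the pads; finish while still holding the handle down. Touch nothing but the jack: do not shove the shaker out of place or disturb the rubber pads and flasks.

Things in the scene. Friction and masses are not known exactly. Their poses are not given: they have to be found in the camera images.
- shaker: White orbital shaker, about 6.5 kg, loose on four levelling feet. Origin at bench height under its middle. 340 mm along x, 320 mm along y. Its near side is the upright face at y = -160 mm. Underside of the base 54 mm above the bench, top of the base 130 mm, platform 155 mm, flask clamps to 195 mm. Jacked up, it tips about its two far feet.
- lift_pad (a point): Centre of the underside of the lift pad: a steel disc 40 mm across, 8 mm thick, under the shaker's base, 46 mm above the bench. It is 25 mm in from the near face and 35 mm to the +x side of that face's middle. A steel triangle on the base's top edge and one on the near face point to it. Axes as the shaker's: +y is the way in, square to the near face.
- foot_1 (a point): Centre of the underside of one near-side foot (round, 40 mm across, 12 mm thick, on a 12 mm stem), 175 mm to the -x side of the lift pad and 10 mm further in; at bench height at the start.
- foot_2 (a point): The same point of the other near-side foot, 105 mm to the +x side of the lift pad. The jack goes in between these two feet.
- far_side (a point): Point at bench height half-way between the shaker's two far feet, 260 mm behind the lift pad in y.
- jack: Steel hand lever jack, 0.9 kg in all, loose, slides flat on the bench. Origin at bench height under its saddle, y forward (the way it is slid in), x to the right. Base plate 5 mm thick, 90 mm wide (front 50 mm: 64 mm wide), from 28 mm ahead of the origin to 175 mm behind. Two upright cheeks, 48 mm across outside, 58 mm tall, 43 to 99 mm behind the origin, hold the lever's pivot.
- saddle_top (a point): Centre of the top of the jack's saddle, a flat steel disc 36 mm across that always stays level. 40 mm above the bench with the handle up (so 6 mm below the lift pad), about 63 mm with the handle down; as it rises it moves forward by about 1 mm and back. Axes as the jack's.
- tube (a point): Point on the axis of the handle's bare steel tube (16 mm thick), 105 mm from the pivot. With the handle up the tube rises backward from the pivot at 0.52 rad (30 degrees) and this point is 156 mm behind the saddle's centre, 90 mm above the bench. A good place to take hold when sliding the jack.
- grip (a point): Point on the axis of the round grey handle grip (25 mm thick, 90 mm long; a 32 mm ball ends the handle 38 mm further out), 200 mm from the pivot. With the handle up it is 239 mm behind the saddle's centre and 137 mm above the bench; with the handle down 262 mm behind and 70 mm above.
- handle (a joint): Handle angle: 0 up, 0.36 rad down at its stop. The pivot lies across the jack, 65 mm behind the saddle's centre, 38 mm above the bench. Pushing down raises the saddle; a spring lifts the handle again when let go (no ratchet). Push at the grip: 2 to 4 N unloaded, 12 to 17 N from about 0.09 rad on, when the saddle carries the shaker.
- pad_1: Loose black rubber disc, 48 mm across, 8 mm thick, lying on the bench; origin at the centre of its underside. To be left alone.
- pad_2: A second such disc. To be left alone.
- flask_1_mid (a point): Round glass flask standing neck-down on the bench, 80 mm across, about 110 mm tall; point on its axis 60 mm above the bench. To be left alone.
- flask_2_mid (a point): A second such flask, 72 mm across, about 102 mm tall; point on its axis 60 mm above the bench. To be left alone.

How it is judged:
On the way, in this order (a step that is already met when the one before it is completed fails the run):
1. the saddle stands centred under the lift pad (within 12 mm), with the handle still up (horizontal distance between saddle_top and lift_pad below 0.012 m and value of joint handle below 0.08 rad and height (world z) of saddle_top below 0.046 m), for 0.2 s.
2. the handle is pushed down and both near feet are clear of the bench (value of joint handle above 0.3 rad and height (world z) of each of foot_1, foot_2 above 0.009 m), for 0.2 s.
At the end, for the whole second after the job is handed in: Still pushed by the robot (over 3 N), the handle is at least 0.30 of its 0.36 rad down; both near feet are 9 mm or more off the bench; the saddle bears over 15 N, within 12 mm of the lift pad's centre; the shaker's far side shifted under 15 mm, at rest, untouched by the robot (all of step 2 and horizontal distance between saddle_top and lift_pad below 0.012 m and contact force between saddle and shaker above 15 N and contact force between any of the fingers, the arm and handle above 3 N and contact force between each of the arm, the fingers and shaker below 1 N and distance of far_side from where it was at the start of the episode below 0.015 m and linear speed of shaker below 0.02 m/s); the arm keeps its last pose, push and grip.
It fails at once if the robot pushes or lifts the shaker itself (contact force between any of the arm, the fingers and shaker above 4 N).
It fails at once if a rubber pad or a flask is disturbed (moved 30 mm or tipped) (distance of any of pad_1, pad_2, flask_1_mid, flask_2_mid from where it was at the start of the episode above 0.03 m).
It also fails if it takes over 54 s, if anything falls off the work surface, if the arm or the gripper's body presses on something with over 40 N, if the wrist force passes 120 N, or if a joint passes its speed limit or range.

### The arm

A 7-joint arm with a two-finger parallel gripper is mounted at the origin on the work surface. World frame = base frame: x ahead of the robot, y to its left, z up, the work surface at z = 0. Lengths are in m, angles in rad, forces in N, time in s.
With the tool pointing down it reaches from about 0.425 to 0.925 m from the base axis. Payload 6.8 kg.
Tool frame: the origin (TCP) lies on the mounting face of the last link; the fingertips stand 173 mm ahead of it and the grasp point (between the pads) lies 155 mm ahead of it; y points along the fingers, x is the direction in which the jaws open and shut, and the axes are right-handed (so a half turn about y gives the same grasp; the last joint's range is limited). The gripper opens to 85 mm and grips with 20 to 120 N. Pads are 22 mm wide; open, the fingers measure 114 mm over their backs; the gripper's body (76 mm by 85 mm) begins 54 mm behind the grasp point. The pads swing forward as they close: fully open they stand 13 mm farther back than shut.
Start: joints at [1.237, 0.477, 0.022, 1.555, -0.011, 1.109, -0.083], TCP at [0.151, -0.658, 0.405] pointing down, gripper open.
Joint ranges: [-2.96, 2.96], [-0.34, 2.1], [-1.41, 1.46], [0.24, 2.44], [-1.37, 4.51], [0.17, 1.92], [-2.96, 2.96]. Speed limits (rad/s): [2.39, 2.39, 3.14, 3.14, 3.14, 3.14, 3.14].

### API

Orientations are given as a rotation vector (axis times angle).
In Python, from bench import r gives the robot as it stands.
- The arm moves only by the tool step_arm, never from a script. Its arguments are lists of equal length, an entry for each row: "xyz": the shift along the tool's x, y, z scaled (see below), a list of three; "rotation": the turn, a rotation vector about the tool's x, y, z scaled (see below), a list of three. A call has 1 to 20 rows; each row is the pose to reach, as a shift and turn from the pose measured when the call began, along the tool's axes at that moment; what a row does not reach only later rows make up. The controller multiplies each number of a shift by 30 cm and each number of a turn by 90 degrees. A row lasts 1/8 s, in which the tool goes at most 62.5 mm and 10.7 degrees, less where a joint would pass 70% of its speed; a pose out of reach is approached as far as the arm can. A call with a number of a shift or a turn outside -1 to 1 is refused whole. A call with a gripper value outside its range is refused whole. "grip" is the closure, from 0 (fully open) to 1 (shut), set as the call begins (left out, the last holds). The fingers move at their own pace and stop on an object; "force" is the grip in N (left out, the last holds). Time passes only in rows, so rows that repeat a pose let the fingers close. It gives the time, the measured TCP pose, the force and the opening at its end, in the units of the state.
- r.get_obs(): the state, without advancing time (a new reading comes with each control period).
- r.grab_frame(name): name is "scene" or "top" or "wrist"; returns a dict with "pixels" (400x640x3 uint8, red, green, blue), "fx", "fy", "cx", "cy" (pixels), "position" and "attitude" of the camera in the world; the wrist camera has in their place "mount" (4x4, takes a point from camera to tool coordinates, whose origin is the TCP and whose axes are the tool frame's). Camera axes: x right, y down, z forward; pixel columns grow to the right and rows downward; lengths in m; the calibration is good to about 2 mm. A picture is of the moment at which its call begins: read the wrist's pose just before it. There is no depth.
- r.hand_in(): hands the job in, once; it reports no verdict.
The state is a dict: "clock": time; "joints": joint angles; "qvel": joint speeds; "tau": joint torques, N m; "tcp_pos": TCP position; "orientation": TCP orientation; "contact_force": force on the tool from outside, world axes, zero at the start; "moment": the same for the moment, N m; "grip_width": finger opening in m.
Only numpy, scipy, OpenCV 4.12 (cv2) and the standard library are available. Lean on these libraries where they do the work, as an engineer would, in place of code of your own. Each camera call takes 0.05 s, during which the arm holds its last target.

## Working session

There is one attempt and no reset: what is moved stays moved. The work goes in short steps, Python scripts to look and compute and a tool call to move; the robot and the scene stay as the last step left them, time stands still between calls to the robot, and variables do not carry over. Pictures are saved under pics/ and viewed, and the job is handed in when it is done.

Besides the shell and the picture viewer there is one more tool, called after ">>>" as name(argument=value, ...) on one line, values as JSON. step_arm: Moves the arm, as the interface text tells. Its arguments: {"type":"object","properties":{"xyz":{"type":"array"},"rotation":{"type":"array"},"grip":{"type":"number"},"force":{"type":"number"}},"required":["xyz","rotation"]}

```bash
mkdir -p pics; ls
python3 - <<'E'
from bench import r
import cv2,pickle
o=r.get_obs()
for k,v in o.items(): print(k,v)
D={}
for n in ("scene","top","wrist"):
    f=r.grab_frame(n); D[n]=f
    cv2.imwrite(f"pics/{n}0.png",f["pixels"][...,::-1])
    print(n,{k:v for k,v in f.items() if k!="pixels"})
pickle.dump((o,D),open("d0.pkl","wb"))
E
```

```text
pics
clock 0.0
joints [ 1.23689443  0.47785394  0.02231941  1.55647796 -0.0115221   1.10930647
 -0.08310638]
qvel [-0.00039015 -0.00189392  0.00092206 -0.00083183  0.00110778 -0.00062956
 -0.00072394]
tau [-1.63935107e-03 -5.96456265e+01  1.60741836e+00 -2.81199056e+01
  1.24703109e-02  9.26051434e-03  1.25069900e-05]
tcp_pos [ 0.15108311 -0.65758576  0.40367772]
orientation [-1.30645248  1.04238376 -1.03975989]
contact_force [ 0.03824689 -0.25503678  0.56254077]
moment [ 0.03099447 -0.00256734 -0.03554693]
grip_width 0.08530475430851893
scene {'fx': 416.32359949275065, 'fy': 416.32359949275065, 'cx': 321.7585886850719, 'cy': 197.46064392633227, 'position': array([0.91852928, 0.39256848, 0.94150478]), 'attitude': array([-1.09606302, -2.63093576,  0.71791575])}
top {'fx': 468.64724711916637, 'fy': 468.64724711916637, 'cx': 313.00664097343355, 'cy': 191.72205962345, 'position': array([0.48261123, 0.055938  , 1.40664488]), 'attitude': array([-2.16095486,  2.20398177, -0.07512424])}
wrist {'fx': 288.79409598946205, 'fy': 288.79409598946205, 'cx': 318.5803535383274, 'cy': 199.9229573487841, 'mount': array([[ 9.99999950e-01,  8.80448496e-06, -3.15256632e-04,
        -8.43159926e-04],
       [ 3.03753483e-04, -2.95797166e-01,  9.55250723e-01,
         3.07782686e-02],
       [-8.48415277e-05, -9.55250772e-01, -2.95797154e-01,
         7.54496740e-02],
       [ 0.00000000e+00,  0.00000000e+00,  0.00000000e+00,
         1.00000000e+00]])}
```

View pics/scene0.png

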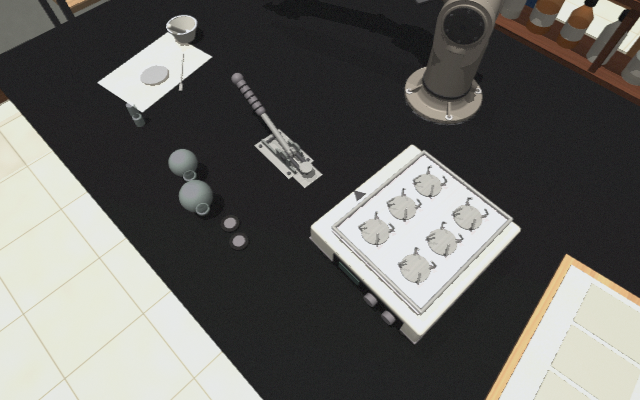

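View pics/top0.png

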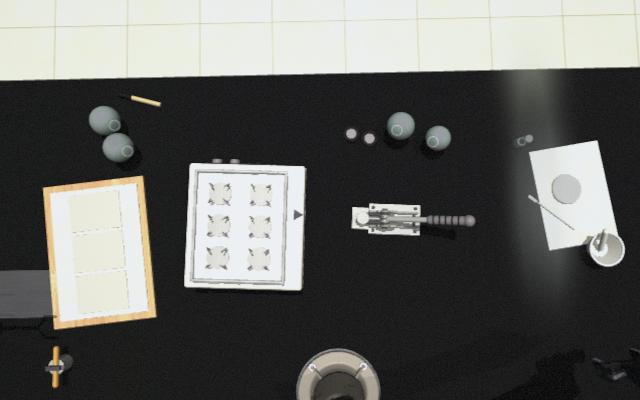

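View pics/wrist0.png

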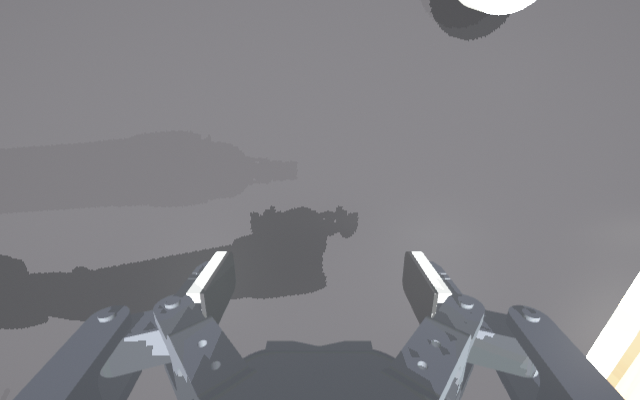

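```bash
cat > h.py <<'E'
import numpy as np,cv2,pickle
from scipy.spatial.transform import Rotation as R
def ray(f,uv,o=None):
    uv=np.atleast_2d(uv).astype(float)
    d=np.c_[(uv[:,0]-f["cx"])/f["fx"],(uv[:,1]-f["cy"])/f["fy"],np.ones(len(uv))]
    if "mount" in f:
        Rt=R.from_rotvec(o["orientation"]).as_matrix();M=f["mount"]
        return np.array(o["tcp_pos"])+Rt@M[:3,3], d@(Rt@M[:3,:3]).T
    return np.array(f["position"]), d@R.from_rotvec(f["attitude"]).as_matrix().T
def onz(f,uv,z,o=None):
    p,d=ray(f,uv,o); return p+d*((z-p[2])/d[:,2])[:,None]
def proj(f,P,o=None):
    P=np.atleast_2d(P)
    p,_=ray(f,[0,0],o)
    Rm=R.from_rotvec(f["attitude"]).as_matrix() if "attitude" in f else R.from_rotvec(o["orientation"]).as_matrix()@f["mount"][:3,:3]
    c=(P-p)@Rm
    return np.c_[c[:,0]/c[:,2]*f["fx"]+f["cx"],c[:,1]/c[:,2]*f["fy"]+f["cy"]]
E
python3 - <<'E'
from h import *
o,D=pickle.load(open("d0.pkl","rb"))
t=D["top"]["pixels"][...,::-1]
cv2.imwrite("pics/a.png",cv2.resize(t[150:300,170:320],None,fx=4,fy=4,interpolation=0))
cv2.imwrite("pics/b.png",cv2.resize(t[180:250,330:490],None,fx=5,fy=5,interpolation=0))
s=D["scene"]["pixels"][...,::-1]
cv2.imwrite("pics/c.png",cv2.resize(s[60:220,220:420],None,fx=4,fy=3.5,interpolation=0))
E
```

```text
(no output)
```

View pics/a.png

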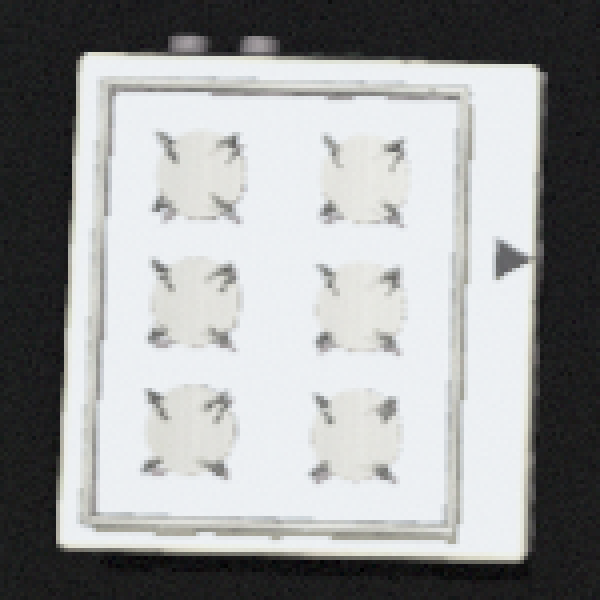

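View pics/b.png

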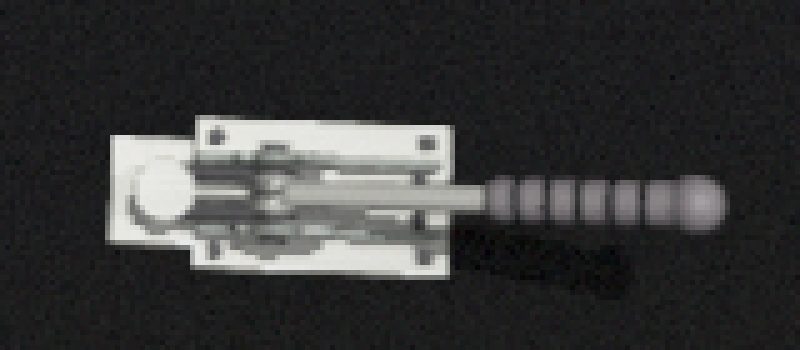

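View pics/c.png

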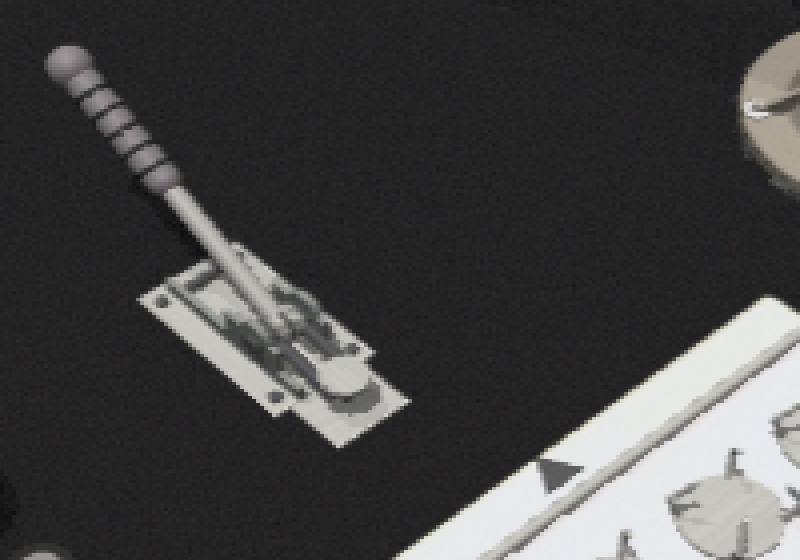

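```bash
cat > meas.py <<'E'
from h import *
def poly(mask,box):
    m=np.zeros_like(mask);x0,y0,x1,y1=box;m[y0:y1,x0:x1]=mask[y0:y1,x0:x1]
    c=max(cv2.findContours(m,cv2.RETR_EXTERNAL,cv2.CHAIN_APPROX_NONE)[0],key=cv2.contourArea)
    return c[:,0,:].astype(float)
def line(c,sel):
    p=c[sel].astype(np.float32); v=cv2.fitLine(p,cv2.DIST_HUBER,0,.01,.01).ravel(); return v
def shaker_top(f):
    g=f["pixels"].min(axis=2); mask=(g>120).astype(np.uint8)*255
    c=poly(mask,(175,160,320,300))
    P=onz(f,c,0.130)[:,:2]
    return c,P
E
python3 - <<'E'
from meas import *
o,D=pickle.load(open("d0.pkl","rb"));f=D["top"]
c,P=shaker_top(f)
print(c.min(0),c.max(0))
# near edge: pixels on right
def fit(P,sel):
    v=cv2.fitLine(P[sel].astype(np.float32),cv2.DIST_HUBER,0,.01,.01).ravel(); return v
u,v=c.T
near=(u>297)&(v>175)&(v<280)
bot=(v>280)&(u>195)&(u<290)
top=(v<172)&(u>240)&(u<295)
far=(u<195)&(v>175)&(v<280)
L={n:fit(P,s) for n,s in dict(near=near,bot=bot,top=top,far=far).items()}
for n,l in L.items(): print(n,l.round(4),np.degrees(np.arctan2(l[1],l[0])).round(2))
def X(a,b):
    A=np.c_[a[:2],-b[:2]]; t=np.linalg.solve(A,b[2:]-a[2:]);return a[2:]+a[:2]*t[0]
n1,n2=X(L["near"],L["bot"]),X(L["near"],L["top"]);f1,f2=X(L["far"],L["bot"]),X(L["far"],L["top"])
print(n1,n2,f1,f2,np.linalg.norm(n1-n2),np.linalg.norm(f1-f2),np.linalg.norm(n1-f1),np.linalg.norm(n2-f2))
print("arrow tip",onz(f,[303.3,214.8],.13))
# jack
g=f["pixels"].min(axis=2)
print("saddle top",onz(f,[[362.6,217.6]],.040))
E
```

```text
[184. 163.] [305. 289.]
near [ 0.9988 -0.0496  0.4774  0.0901] -2.84
bot [0.0474 0.9989 0.3202 0.2548] 87.29
top [0.0514 0.9987 0.651  0.1833] 87.05
far [ 0.9989 -0.0478  0.4852  0.4054] -2.74
[0.3127792 0.0982628] [0.6457451 0.0817291] [0.3276997  0.41295236] [0.6619657  0.39694268] 0.33337617 0.3346492 0.3150431 0.31563064
arrow tip [[0.51309762 0.08755332 0.13      ]]
saddle top [[ 0.50371268 -0.08266545  0.04      ]]
```

Run:
```python
from meas import *
o,D=pickle.load(open("d0.pkl","rb"));f=D["top"];s=D["scene"]
g=f["pixels"].min(axis=2); mask=(g>120).astype(np.uint8)*255
c=poly(mask,(340,195,425,245)); u,v=c.T
P=onz(f,c,.005)[:,:2]
def fit(sel):
    return cv2.fitLine(P[sel].astype(np.float32),cv2.DIST_HUBER,0,.01,.01).ravel()
for n,sel in dict(up=(v<207)&(u>372)&(u<418),dn=(v>230)&(u>372)&(u<418),rear=(u>417)&((v<215)|(v>226)),front=(u<354)&(v>209)&(v<227)).items():
    l=fit(sel);print(n,sel.sum(),l.round(4),np.degrees(np.arctan2(l[1],l[0])).round(2))
# grip/ball
print("ball top view z~.155", onz(f,[330+702/5,180+203/5],.156))
print("tube@u", onz(f,[[330+470/5,180+197/5]],.1))
# scene checks
print("scene saddle",onz(s,[[220+343/4,60+373/3.5]],.04))
print("scene arrow",onz(s,[[220+537/4,60+459/3.5]],.13))
print("scene ball",onz(s,[[220+69/4,60+64/3.5]],.156))
for n,uv,z in (("p1",[351,133],.008),("p2",[369,138.5],.008),("f1",[401,126],.07),("f2",[438,138],.07)): print(n,onz(f,uv,z))
```

```text
up 45 [ 0.0512  0.9987  0.5417 -0.1865] 87.06
dn 52 [ 0.0472  0.9989  0.4556 -0.1712] 87.29
rear 19 [ 0.9958 -0.0912  0.5019 -0.2562] -5.23
front 17 [ 0.9997 -0.0256  0.4953 -0.0543] -1.47
ball top view z~.155 [[ 0.48833119 -0.35721284  0.156     ]]
tube@u [[ 0.49444042 -0.24705888  0.1       ]]
scene saddle [[ 0.50420404 -0.0781662   0.04      ]]
scene arrow [[0.51500865 0.09635789 0.13      ]]
scene ball [[ 0.48801607 -0.34856507  0.156     ]]
p1 [[ 0.75984175 -0.05785825  0.008     ]]
p2 [[ 0.74195459 -0.11168154  0.008     ]]
f1 [[ 0.76504138 -0.19758482  0.07      ]]
f2 [[ 0.72786177 -0.30287899  0.07      ]]
```

```bash
cat >> h.py <<'E'
def goal(o,gp,xax,tilt=0.):
    """gp grasp point world; xax tool x dir (horizontal); tilt about tool x. returns shift/turn numbers"""
    xax=np.array([xax[0],xax[1],0.]);xax/=np.linalg.norm(xax)
    y=np.array([0,0,-1.]);z=np.cross(xax,y)
    Rg=np.c_[xax,y,z]@R.from_rotvec([tilt,0,0]).as_matrix()
    t=np.array(gp)-Rg[:,1]*.155
    R0=R.from_rotvec(o["orientation"]).as_matrix()
    return (R0.T@(t-o["tcp_pos"]))/.3, R.from_matrix(R0.T@Rg).as_rotvec()/(np.pi/2), t
def state(o):
    R0=R.from_rotvec(o["orientation"]).as_matrix()
    print("t",o["clock"],"tcp",np.round(o["tcp_pos"],4),"gp",np.round(o["tcp_pos"]+R0[:,1]*.155,4),"w",round(o["grip_width"],4),"F",np.round(o["contact_force"],1))
    print(R0.round(3).tolist())
E
python3 - <<'E'
from h import *
from bench import r
o=r.get_obs();state(o)
for sx in (1,-1):
  for gp in ((.496,-.237,.20),(.496,-.237,.09)):
    print(sx,*goal(o,gp,(sx*.9988,-sx*.0493)))
E
```

```text
t 0.15 tcp [ 0.1511 -0.6577  0.4039] gp [ 0.151  -0.6574  0.2489] w 0.0857 F [-1.5 -0.2 -0.5]
[[0.224, -0.0, 0.975], [-0.975, 0.001, 0.224], [-0.001, -1.0, -0.0]]
1 [-1.10890678  0.16459341  1.4344742 ] [-5.51145460e-04 -8.24821278e-01 -8.13102813e-04] [ 0.496 -0.237  0.355]
1 [-1.10838048  0.5312597   1.43450166] [-5.51145460e-04 -8.24821278e-01 -8.13102813e-04] [ 0.496 -0.237  0.245]
-1 [-1.10890678  0.16459341  1.4344742 ] [ 8.76692571e-04  1.17517834e+00 -5.94248503e-04] [ 0.496 -0.237  0.355]
-1 [-1.10838048  0.5312597   1.43450166] [ 8.76692571e-04  1.17517834e+00 -5.94248503e-04] [ 0.496 -0.237  0.245]
```

>>> step_arm(xyz=[[-0.14,0,0.18],[-0.28,0,0.36],[-0.42,0,0.54],[-0.56,0,0.72],[-0.7,0,0.9],[-0.7,0,0.9],[-0.7,0,0.9]], rotation=[[0,-0.1,0],[0,-0.2,0],[0,-0.3,0],[0,-0.4,0],[0,-0.5,0],[0,-0.55,0],[0,-0.55,0]], grip=0)

```text
clock: 1.02
tcp_pos: [0.3687, -0.3908, 0.4042]
orientation: [-1.537, 0.374, -0.373]
contact_force: [0.1, 0.6, 0.4]
grip_width: 0.0854
```

Run:
```python
from h import *
from bench import r
o=r.get_obs();state(o)
print(*goal(o,(.495,-.24,.20),(.9988,-.0493)))
```

```text
t 1.025 tcp [ 0.3687 -0.3908  0.4042] gp [ 0.3687 -0.3905  0.2492] w 0.0854 F [0.1 0.6 0.4]
[[0.889, -0.0, 0.459], [-0.459, 0.002, 0.889], [-0.001, -1.0, 0.002]]
[0.14364315 0.16501731 0.63949818] [-0.00107684 -0.27202017 -0.00032434] [ 0.495 -0.24   0.355]
```

>>> step_arm(xyz=[[0.04,0,0.2],[0.1,0,0.4],[0.144,0,0.6],[0.144,0.05,0.64],[0.144,0.1,0.64],[0.144,0.1,0.64]], rotation=[[0,-0.1,0],[0,-0.2,0],[0,-0.272,0],[0,-0.272,0],[0,-0.272,0],[0,-0.272,0]])

```text
clock: 1.78
tcp_pos: [0.4933, -0.2424, 0.3725]
orientation: [-1.568, 0.046, -0.039]
contact_force: [-0.7, -0.8, -0.5]
grip_width: 0.0857
```

Run:
```python
from h import *
from bench import r
o=r.get_obs();state(o)
f=r.grab_frame("wrist");cv2.imwrite("pics/w1.png",f["pixels"][...,::-1]);pickle.dump((o,f),open("w1.pkl","wb"))
f=r.grab_frame("top");cv2.imwrite("pics/t1.png",f["pixels"][...,::-1])
print(*goal(o,(.496,-.237,.09),(.9988,-.0493)))
```

```text
t 1.775 tcp [ 0.4933 -0.2424  0.3725] gp [ 0.4926 -0.2421  0.2175] w 0.0857 F [-0.7 -0.8 -0.5]
[[0.999, -0.004, 0.054], [-0.054, 0.002, 0.999], [-0.004, -1.0, 0.002]]
[0.00992016 0.42503288 0.01759642] [-0.00120757 -0.00287088 -0.00278815] [ 0.496 -0.237  0.245]
```

View pics/w1.png

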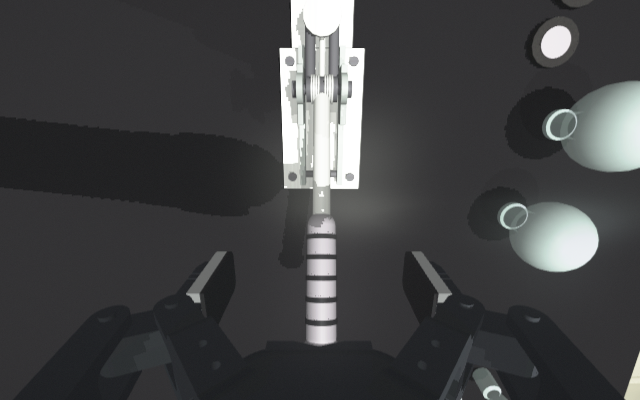

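Run:
```python
from h import *
o,f=pickle.load(open("w1.pkl","rb"))
S=np.array([.5037,-.0815,0]);jy=np.array([.0493,.9988,0])
for n,b,z in (("saddle",0,.04),("pivot",65,.038),("tube",156,.09),("gripstart",65+155*.868,.038+155*.0005),("grip",239,.137),("rear",175,.005)):
    print(n,proj(f,S-jy*b/1000+[0,0,z],o).round(1))
print("rear edge",onz(f,[[285,188],[359,188.5]],.005,o),"edges",onz(f,[[281,49],[364,49]],.005,o))
print("tube/grip junction z .1155",onz(f,[[321.5,214]],.1155,o))
```

```text
saddle [[322.4  13.9]]
pivot [[322.5  90.1]]
tube [[323.  193.4]]
gripstart [[323.3 249.8]]
grip [[323.6 304.3]]
rear [[322.3 189.3]]
rear edge [[ 0.4502776  -0.25225418  0.005     ]
 [ 0.53931609 -0.25758468  0.005     ]] edges [[ 0.45937168 -0.1014623   0.005     ]
 [ 0.54650283 -0.10623116  0.005     ]]
tube/grip junction z .1155 [[ 0.49395577 -0.24786593  0.1155    ]]
```

Run:
```python
from h import *
from bench import r
o=r.get_obs()
print(*goal(o,(.4955,-.234,.088),(.9988,-.0493)))
```

```text
[0.00381305 0.43728192 0.02650504] [-0.00080285 -0.00251758 -0.00085619] [ 0.4955 -0.234   0.243 ]
```

>>> step_arm(xyz=[[0.004,0.1,0.027],[0.004,0.2,0.027],[0.004,0.3,0.027],[0.004,0.38,0.027],[0.004,0.437,0.027],[0.004,0.437,0.027],[0.004,0.437,0.027],[0.004,0.437,0.027]], rotation=[[0,-0.002,0],[0,-0.002,0],[0,-0.002,0],[0,-0.002,0],[0,-0.002,0],[0,-0.002,0],[0,-0.002,0],[0,-0.002,0]])

```text
clock: 2.88
tcp_pos: [0.496, -0.2341, 0.2441]
orientation: [-1.57, 0.039, -0.04]
contact_force: [0.5, -1.2, -0.3]
grip_width: 0.0853
```

Run:
```python
from h import *
from bench import r
o=r.get_obs();state(o)
f=r.grab_frame("wrist");cv2.imwrite("pics/w2.png",f["pixels"][...,::-1])
```

```text
t 2.875 tcp [ 0.496  -0.2341  0.2441] gp [ 0.4961 -0.234   0.0891] w 0.0853 F [ 0.5 -1.2 -0.3]
[[0.999, 0.001, 0.05], [-0.05, 0.0, 0.999], [0.0, -1.0, 0.001]]
```

View pics/w2.png

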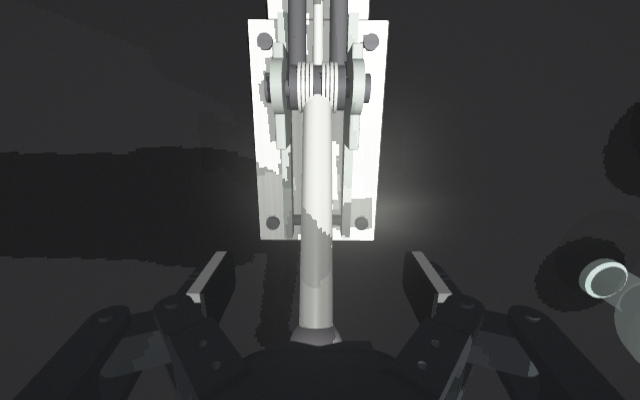

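The tube sits between the fingers (u≈318, finger middle ≈320). I'm closing the gripper now.

>>> step_arm(xyz=[[0,0,0],[0,0,0],[0,0,0],[0,0,0],[0,0,0],[0,0,0],[0,0,0],[0,0,0]], rotation=[[0,0,0],[0,0,0],[0,0,0],[0,0,0],[0,0,0],[0,0,0],[0,0,0],[0,0,0]], grip=1, force=40)

```text
clock: 3.92
tcp_pos: [0.4956, -0.2341, 0.2439]
orientation: [-1.57, 0.04, -0.039]
contact_force: [-3.5, 1.1, 3.0]
grip_width: 0.0147
```

Run:
```python
from h import *
from bench import r
o=r.get_obs();state(o)
f=r.grab_frame("wrist");cv2.imwrite("pics/w3.png",f["pixels"][...,::-1]);pickle.dump((o,f),open("w3.pkl","wb"))
```

```text
t 3.925 tcp [ 0.4956 -0.2341  0.2439] gp [ 0.4956 -0.234   0.0889] w 0.0147 F [-3.5  1.1  3. ]
[[0.999, -0.001, 0.05], [-0.05, 0.001, 0.999], [-0.001, -1.0, 0.001]]
```

View pics/w3.png

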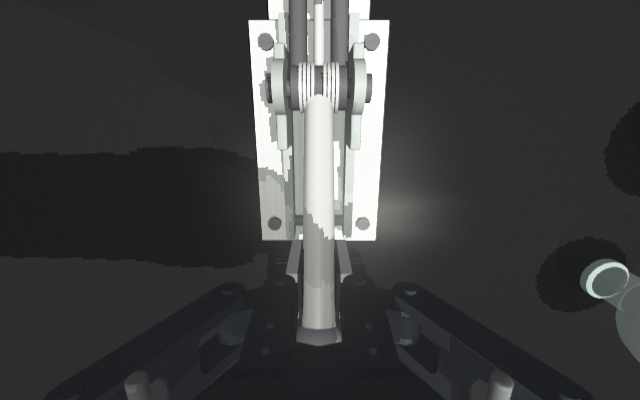

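Run:
```python
from h import *
o,f=pickle.load(open("w3.pkl","rb"))
g=f["pixels"].min(axis=2)
print([ (v,np.where(g[v,230:410]>100)[0][[0,-1]]+230) for v in (26,60,120,150,190,230,236)])
P=onz(f,[[262.5,241],[376.5,240.5],[249,20.5],[388.5,20.5]],.005,o);print(P)
a,b=P[2]-P[0],P[3]-P[1];print(np.degrees(np.arctan2(a[1],a[0])),np.degrees(np.arctan2(b[1],b[0])))
# saddle pos
jy=((a+b)/2)[:2];jy/=np.linalg.norm(jy)
print("saddle", (P[0]+P[1])[:2]/2+jy*.175)
print("front step->",(P[2]+P[3])[:2]/2+jy*.0225)
```

```text
[(26, array([249, 389])), (60, array([251, 386])), (120, array([255, 383])), (150, array([256, 381])), (190, array([259, 379])), (230, array([262, 387])), (236, array([262, 376]))]
[[ 0.44984635 -0.25366754  0.005     ]
 [ 0.53970209 -0.25776488  0.005     ]
 [ 0.45777782 -0.1010516   0.005     ]
 [ 0.54597282 -0.10551852  0.005     ]]
87.02500808229681 87.64143338453759
saddle [ 0.50291787 -0.0809058 ]
front step-> [ 0.50292236 -0.08080943]
```

Run:
```python
from meas import *
o,D=pickle.load(open("d0.pkl","rb"));f=D["scene"];t=D["top"]
# predicted shaker model projected to scene
C=np.array([.487,.2475,0]);a=np.radians(-2.8);sx=np.array([np.cos(a),np.sin(a),0]);sy=np.array([-np.sin(a),np.cos(a),0])
def W(x,y,z): return C+sx*x+sy*y+[0,0,z]
pts=[W(-.17,-.16,.13),W(.17,-.16,.13),W(.17,.16,.13),W(-.17,.16,.13),W(.035,-.16,.13),W(.17,-.16,.054),W(.17,.16,.054)]
ps,pt=proj(f,pts),proj(t,pts)
print(ps.round(1).tolist(),pt.round(1).tolist())
S=np.array([.503,-.081,0]);jx=sx;jy=sy
jp=[S+jy*.028+jx*.032+[0,0,.005],S+jy*.028-jx*.032+[0,0,.005],S-jy*.175+jx*.045+[0,0,.005],S-jy*.175-jx*.045+[0,0,.005],S+[0,0,.04]]
js,jt=proj(f,jp),proj(t,jp);print(js.round(1).tolist(),jt.round(1).tolist())
for n,im,A,B,box,k in (("s",f,ps,js,(130,240,220,530),2.5),("t",t,pt,jt,(150,300,175,435),3)):
    y0,y1,x0,x1=box
    I=cv2.resize(im["pixels"][y0:y1,x0:x1,::-1].copy(),None,fx=k,fy=k,interpolation=0)
    for p in np.r_[A,B]:
        cv2.circle(I,tuple(int(v) for v in ((p[0]-x0+.5)*k,(p[1]-y0+.5)*k)),2,(0,0,255),-1)
    cv2.imwrite(f"pics/chk_{n}.png",I)
```

```text
[[410.6, 140.4], [307.0, 223.7], [418.8, 335.1], [521.8, 226.5], [351.2, 188.2], [308.0, 238.4], [411.3, 343.4]] [[301.5, 290.6], [305.4, 165.2], [189.0, 161.8], [182.9, 287.0], [303.9, 214.4], [305.9, 168.5], [196.0, 165.4]]
[[303.7, 186.4], [321.5, 172.8], [252.9, 144.0], [277.6, 127.3], [305.3, 165.7]] [[351.7, 207.1], [351.2, 228.5], [419.7, 204.7], [419.4, 234.9], [362.0, 217.9]]
```

View pics/chk_s.png

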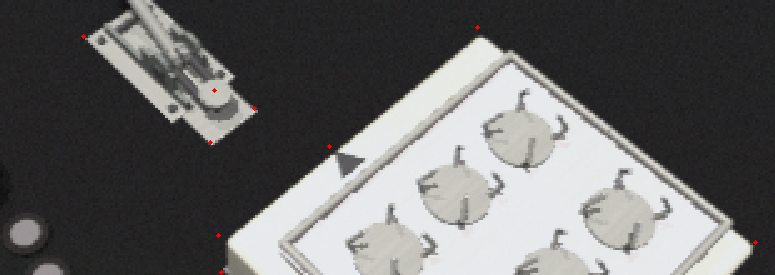

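View pics/chk_t.png

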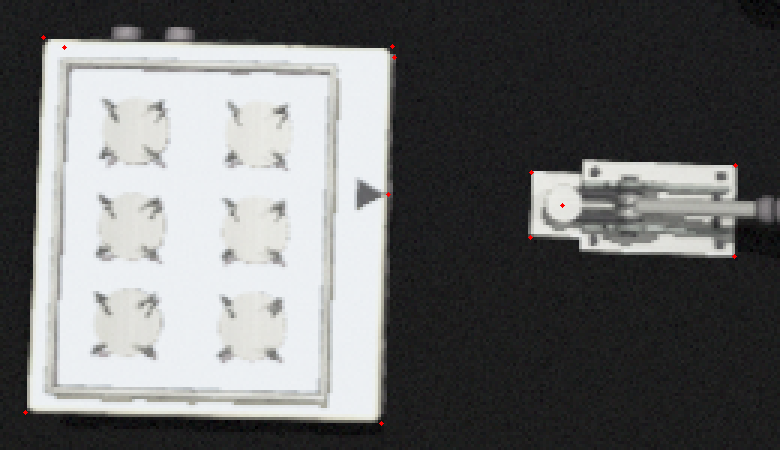

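>>> step_arm(xyz=[[0,0,0.04],[0,0,0.08],[0,0,0.12],[0,0,0.16],[0.001,0,0.2],[0.001,0,0.24],[0.002,0,0.28],[0.003,0,0.32],[0.004,0,0.36],[0.005,0,0.4],[0.006,0,0.44],[0.006,0,0.48],[0.006,0,0.5],[0.006,0,0.5],[0.006,0,0.5]], rotation=[[0,0,0],[0,0,0],[0,0,0],[0,0,0],[0,0,0],[0,0,0],[0,0,0],[0,0,0],[0,0,0],[0,0,0],[0,0,0],[0,0,0],[0,0,0],[0,0,0],[0,0,0]])

```text
clock: 5.85
tcp_pos: [0.5049, -0.083, 0.244]
orientation: [-1.568, 0.039, -0.038]
contact_force: [-2.2, 3.8, -0.5]
grip_width: 0.0149
```

```bash
cat > look.py <<'E'
from h import *
from bench import r
import sys
k=sys.argv[1]
o=r.get_obs();state(o)
D={}
for n in ("wrist","scene","top"):
    f=r.grab_frame(n);D[n]=f;cv2.imwrite(f"pics/{n}{k}.png",f["pixels"][...,::-1])
pickle.dump((o,D),open(f"L{k}.pkl","wb"))
I=np.vstack([D["scene"]["pixels"][40:310,150:550],D["top"]["pixels"][100:370,150:550]])
cv2.imwrite(f"pics/both{k}.png",cv2.resize(I[...,::-1],None,fx=1.1,fy=1.1))
E
python3 look.py 4
```

```text
t 5.85 tcp [ 0.5049 -0.083   0.244 ] gp [ 0.5048 -0.0827  0.089 ] w 0.0149 F [-2.2  3.8 -0.5]
[[0.999, -0.001, 0.049], [-0.049, 0.002, 0.999], [-0.001, -1.0, 0.002]]
```

View pics/both4.png

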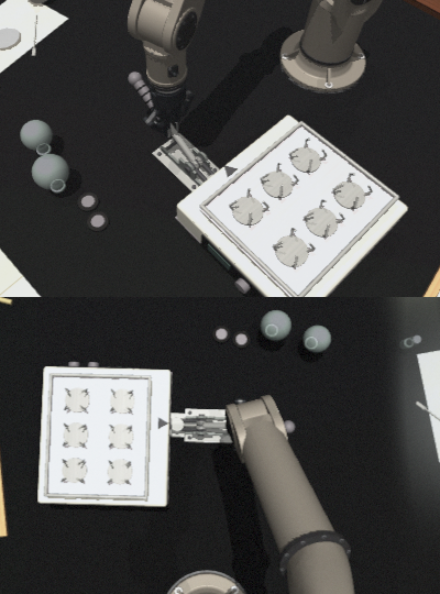

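View pics/wrist4.png

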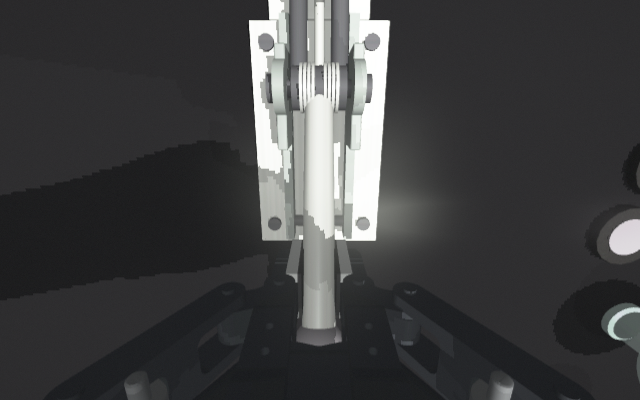

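Run:
```python
from h import *
o,D=pickle.load(open("L4.pkl","rb"));t=D["top"]
I=cv2.resize(t["pixels"][190:245,280:380,::-1].copy(),None,fx=8,fy=8,interpolation=0)
for P in ([.5122,.0703,.04],[.515,.113,.046]):
    u=proj(t,P)[0];print(u);cv2.circle(I,(int((u[0]-280+.5)*8),int((u[1]-190+.5)*8)),3,(0,0,255),-1)
cv2.imwrite("pics/t4c.png",I)
```

```text
[310.00481612 215.71511066]
[295.24833726 214.99417126]
```

View pics/t4c.png

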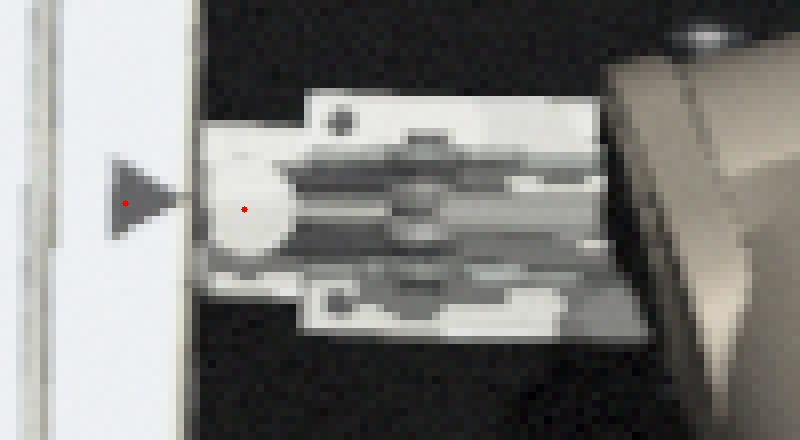

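>>> step_arm(xyz=[[0.001,0,0.03],[0.002,0,0.06],[0.002,0,0.09],[0.002,0,0.12],[0.002,0,0.141],[0.002,0,0.141],[0.002,0,0.141],[0.002,0,0.141]], rotation=[[0,0,0],[0,0,0],[0,0,0],[0,0,0],[0,0,0],[0,0,0],[0,0,0],[0,0,0]])

```text
clock: 7.0
tcp_pos: [0.5077, -0.0413, 0.244]
orientation: [-1.568, 0.039, -0.039]
contact_force: [0.5, -3.0, -1.6]
grip_width: 0.0149
```

```bash
python3 look.py 5
```

```text
t 7.0 tcp [ 0.5077 -0.0413  0.244 ] gp [ 0.5076 -0.041   0.089 ] w 0.0149 F [ 0.5 -3.  -1.6]
[[0.999, -0.001, 0.05], [-0.05, 0.002, 0.999], [-0.001, -1.0, 0.002]]
```

View pics/both5.png

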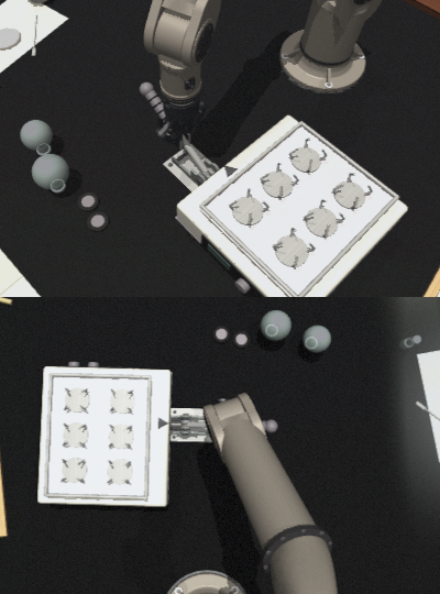

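View pics/wrist5.png

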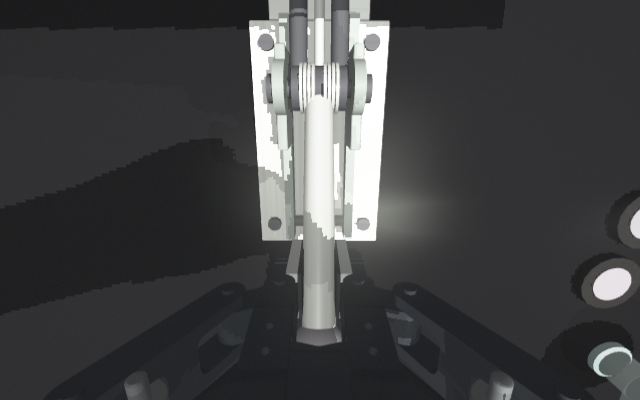

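>>> step_arm(xyz=[[0,0,0],[0,0,0],[0,0,0],[0,0,0],[0,0,0],[0,0,0]], rotation=[[0,0,0],[0,0,0],[0,0,0],[0,0,0],[0,0,0],[0,0,0]], grip=0)

```text
clock: 7.9
tcp_pos: [0.5077, -0.0413, 0.244]
orientation: [-1.568, 0.039, -0.038]
contact_force: [0.0, -0.6, 0.9]
grip_width: 0.0854
```

```bash
python3 look.py 6
python3 - <<'E'
from h import *
o,D=pickle.load(open("L6.pkl","rb"))
print(*goal(o,(.5032,-.1267,.139),(.9988,-.0493)))
E
```

```text
t 7.9 tcp [ 0.5077 -0.0413  0.244 ] gp [ 0.5076 -0.0409  0.089 ] w 0.0854 F [ 0.  -0.6  0.9]
[[0.999, -0.001, 0.05], [-0.05, 0.002, 0.999], [-0.001, -1.0, 0.002]]
[-0.00084951 -0.16710262 -0.28487079] [-0.00125415 -0.00017547 -0.00040339] [ 0.5032 -0.1267  0.294 ]
```

View pics/wrist6.png

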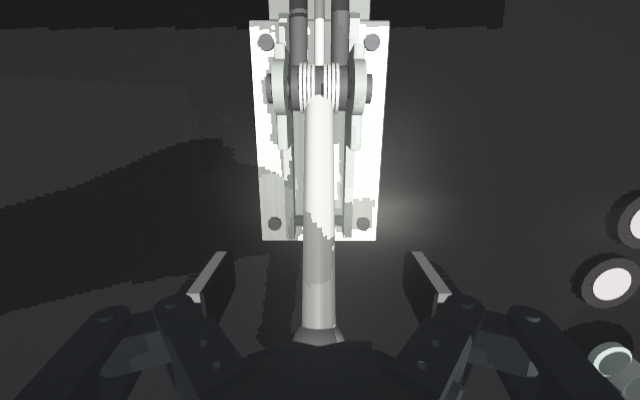

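>>> step_arm(xyz=[[-0.001,-0.04,-0.05],[-0.001,-0.08,-0.12],[-0.001,-0.12,-0.18],[-0.001,-0.15,-0.24],[-0.001,-0.167,-0.285],[-0.001,-0.167,-0.285],[-0.001,-0.167,-0.285],[-0.001,-0.167,-0.285]], rotation=[[0,0,0],[0,0,0],[0,0,0],[0,0,0],[-0.001,0,0],[-0.001,0,0],[-0.001,0,0],[-0.001,0,0]])

```text
clock: 9.05
tcp_pos: [0.5031, -0.1259, 0.2936]
orientation: [-1.57, 0.039, -0.037]
contact_force: [0.3, 0.4, -0.2]
grip_width: 0.0852
```

```bash
python3 look.py 7
```

```text
t 9.05 tcp [ 0.5031 -0.1259  0.2936] gp [ 0.5029 -0.1257  0.1386] w 0.0852 F [ 0.3  0.4 -0.2]
[[0.999, -0.001, 0.048], [-0.048, 0.001, 0.999], [-0.001, -1.0, 0.001]]
```

View pics/wrist7.png

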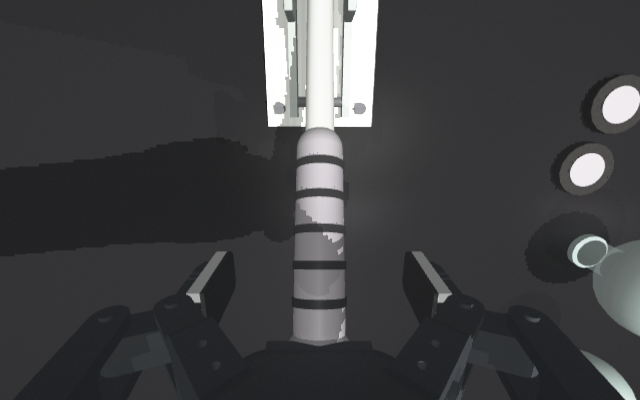

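View pics/scene7.png

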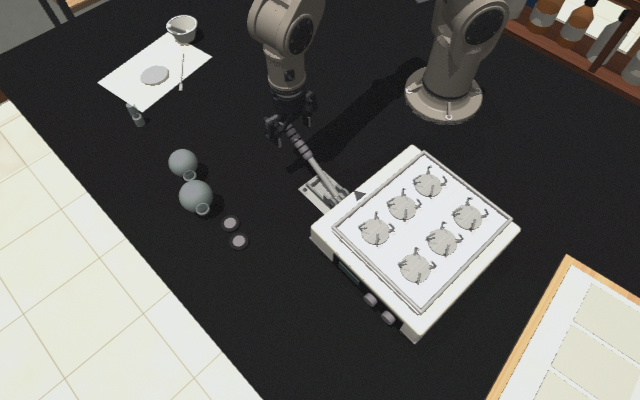

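Run:
```python
from h import *
o,D=pickle.load(open("L7.pkl","rb"));f=D["wrist"]
P=onz(f,[[269,126.5],[373,126.5]],.005,o);print(P.round(4),P.mean(0)+.175*np.array([.049,.9988,0]))
```

```text
[[ 0.4625 -0.0604  0.005 ]
 [ 0.5526 -0.0648  0.005 ]] [0.51612866 0.11218117 0.005     ]
```

>>> step_arm(xyz=[[0,0,0],[0,0,0],[0,0,0],[0,0,0],[0,0,0],[0,0,0],[0,0,0],[0,0,0]], rotation=[[0,0,0],[0,0,0],[0,0,0],[0,0,0],[0,0,0],[0,0,0],[0,0,0],[0,0,0]], grip=1, force=60)

```text
clock: 10.2
tcp_pos: [0.5032, -0.1263, 0.2939]
orientation: [-1.57, 0.039, -0.038]
contact_force: [-1.1, -0.3, 3.5]
grip_width: 0.0236
```

```bash
python3 look.py 8
python3 - <<'E'
from h import *
o,D=pickle.load(open("L8.pkl","rb"));f=D["wrist"]
R0=R.from_rotvec(o["orientation"]).as_matrix();gp=np.array(o["tcp_pos"])+R0[:,1]*.155
jy=np.array([.0493,.9988,0])
# actual radius: keep gp as point on handle; pivot 65 behind saddle
for sad in (np.array([.515,.112,0]),):
    piv=sad-jy*.065+[0,0,.038]
    d=gp-piv; b=-d@jy; rad=np.hypot(b,d[2]);th=np.arctan2(d[2],b);print("r,th",rad,th)
    for a in np.array([.03,.06,.09,.12,.15,.18,.21,.24,.27,.3,.33,.36,.38]):
        P=piv-jy*rad*np.cos(th-a)+[0,0,rad*np.sin(th-a)]
        s,t,_=goal(o,P,(.9988,-.0493),a);print(a,s.round(4),t.round(3),P.round(4))
E
```

```text
t 10.2 tcp [ 0.5032 -0.1263  0.2939] gp [ 0.5031 -0.1262  0.1389] w 0.0236 F [-1.1 -0.3  3.5]
[[0.999, -0.001, 0.049], [-0.049, 0.001, 0.999], [-0.001, -1.0, 0.0]]
r,th 0.20071059740951525 0.5267546816628419
0.03 [ 0.      0.0177 -0.0251] [ 0.019  0.    -0.   ] [ 0.5031 -0.1292  0.1337]
0.06 [ 0.      0.0362 -0.0499] [ 0.038  0.    -0.   ] [ 0.503  -0.1319  0.1283]
0.09 [ 0.      0.0554 -0.0741] [ 0.057  0.    -0.   ] [ 0.5028 -0.1346  0.1229]
0.12 [ 0.      0.0753 -0.0978] [ 0.076  0.    -0.   ] [ 0.5027 -0.137   0.1174]
0.15 [ 0.      0.0959 -0.1208] [ 0.095  0.    -0.   ] [ 0.5026 -0.1393  0.1118]
0.18 [ 0.      0.1173 -0.1432] [ 0.114  0.    -0.   ] [ 0.5025 -0.1415  0.1062]
0.21 [ 0.      0.1392 -0.1649] [ 0.133  0.    -0.001] [ 0.5024 -0.1434  0.1005]
0.24 [ 0.      0.1618 -0.186 ] [ 0.152  0.    -0.001] [ 0.5023 -0.1452  0.0948]
0.27 [ 0.      0.1851 -0.2064] [ 0.172  0.    -0.001] [ 0.5022 -0.1468  0.089 ]
0.3 [ 0.      0.2089 -0.2261] [ 0.191  0.    -0.001] [ 0.5022 -0.1483  0.0831]
0.33 [ 1.000e-04  2.333e-01 -2.451e-01] [ 0.21   0.    -0.001] [ 0.5021 -0.1495  0.0772]
0.36 [ 1.000e-04  2.583e-01 -2.633e-01] [ 0.229  0.    -0.001] [ 0.502  -0.1506  0.0713]
0.38 [ 1.000e-04  2.752e-01 -2.750e-01] [ 0.242  0.    -0.001] [ 0.502  -0.1512  0.0673]
```

View pics/wrist8.png

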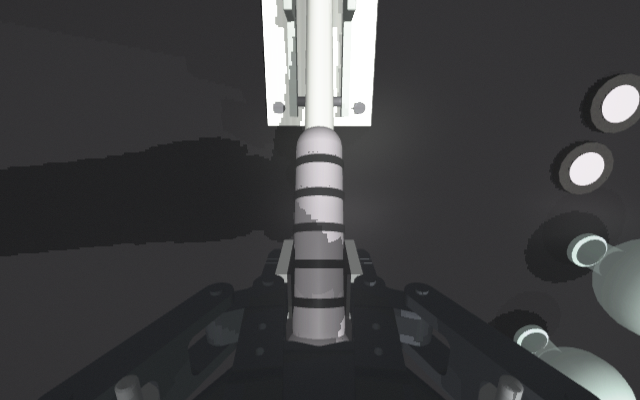

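>>> step_arm(xyz=[[0,0.018,-0.025],[0,0.036,-0.05],[0,0.055,-0.074],[0,0.075,-0.098],[0,0.096,-0.121],[0,0.117,-0.143],[0,0.117,-0.143],[0,0.117,-0.143]], rotation=[[0.019,0,0],[0.038,0,0],[0.057,0,0],[0.076,0,0],[0.095,0,0],[0.114,0,0],[0.114,0,0],[0.114,0,0]])

```text
clock: 11.35
tcp_pos: [0.5015, -0.1687, 0.2597]
orientation: [-1.39, 0.034, -0.04]
contact_force: [-3.6, 2.3, 14.1]
grip_width: 0.0234
```

```bash
python3 look.py 9
cat > arc.py <<'E'
from h import *
import sys
o,D=pickle.load(open(f"L{sys.argv[1]}.pkl","rb"));f=D["wrist"]
jy=np.array([.0493,.9988,0]);piv=np.array([.515,.112,.038])-jy*.065
R0=R.from_rotvec(o["orientation"]).as_matrix();gp=np.array(o["tcp_pos"])+R0[:,1]*.155
d=gp-piv;b=-d@jy;print("r,a",np.hypot(b,d[2]),.5268-np.arctan2(d[2],b),"tilt",np.arctan2(R0[2,2],-R0[2,1]))
for a in np.arange(.21,.47,.03):
    P=piv-jy*.2007*np.cos(.5268-a)+[0,0,.2007*np.sin(.5268-a)]
    s,t,_=goal(o,P,(.9988,-.0493),a);print(round(a,2),s.round(4),t.round(3))
E
python3 arc.py 9
```

```text
t 11.35 tcp [ 0.5015 -0.1687  0.2597] gp [ 0.5028 -0.1409  0.1072] w 0.0234 F [-3.6  2.3 14.1]
[[0.999, 0.008, 0.048], [-0.049, 0.179, 0.983], [-0.0, -0.984, 0.179]]
r,a 0.20052197159456672 0.17460609836504215 tilt 0.18022678559902194
0.21 [-0.001   0.0205 -0.0276] [ 0.019  0.    -0.   ]
0.24 [-0.0011  0.039  -0.0524] [ 0.038  0.    -0.   ]
0.27 [-0.0011  0.0582 -0.0766] [ 0.057  0.    -0.   ]
0.3 [-0.0011  0.0782 -0.1002] [ 0.076  0.    -0.   ]
0.33 [-0.0011  0.0988 -0.1232] [ 0.095  0.    -0.   ]
0.36 [-0.0011  0.1201 -0.1456] [ 0.114  0.    -0.   ]
0.39 [-0.0011  0.1421 -0.1674] [ 0.134  0.    -0.   ]
0.42 [-0.0011  0.1647 -0.1885] [ 0.153  0.    -0.   ]
0.45 [-0.0011  0.1879 -0.2089] [ 0.172  0.    -0.   ]
```

View pics/wrist9.png

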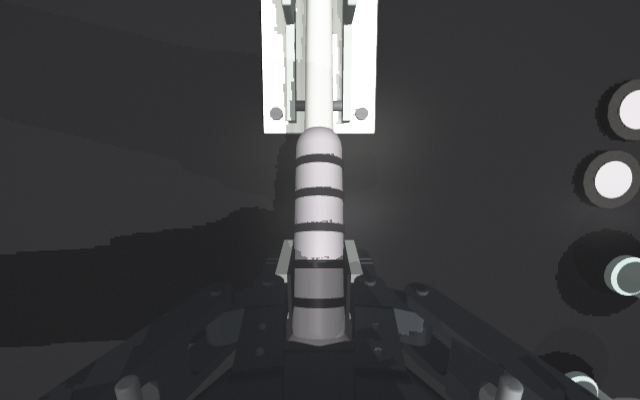

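View pics/both9.png

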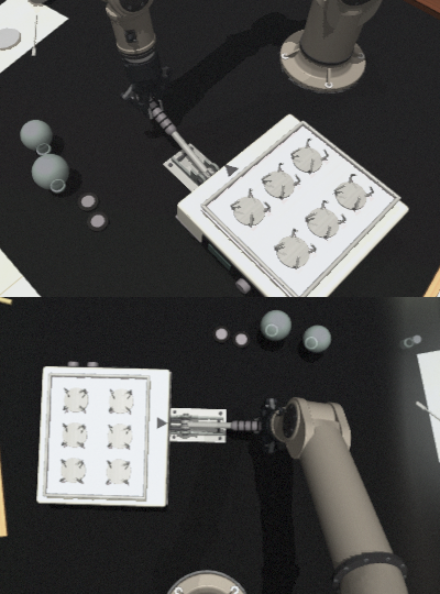

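>>> step_arm(xyz=[[-0.001,0.02,-0.028],[-0.001,0.039,-0.052],[-0.001,0.058,-0.077],[-0.001,0.078,-0.1],[-0.001,0.099,-0.123],[-0.001,0.12,-0.146],[-0.001,0.124,-0.148],[-0.001,0.124,-0.148],[-0.001,0.124,-0.148]], rotation=[[0.019,0,0],[0.038,0,0],[0.057,0,0],[0.076,0,0],[0.095,0,0],[0.114,0,0],[0.114,0,0],[0.114,0,0],[0.114,0,0]])

```text
clock: 12.62
tcp_pos: [0.4998, -0.205, 0.2164]
orientation: [-1.21, 0.029, -0.042]
contact_force: [-3.3, 0.5, 15.0]
grip_width: 0.0233
```

```bash
python3 look.py 10; python3 arc.py 10
python3 - <<'E'
from h import *
_,D=pickle.load(open("L10.pkl","rb"));_,E=pickle.load(open("d0.pkl","rb"))
I=np.vstack([np.hstack([x["scene"]["pixels"][130:360,300:530] for x in (E,D)]),np.hstack([x["top"]["pixels"][150:300,175:405] for x in (E,D)])])
cv2.imwrite("pics/cmp10.png",cv2.resize(I[...,::-1],None,fx=1.5,fy=1.5))
E
```

```text
t 12.625 tcp [ 0.4998 -0.205   0.2164] gp [ 0.5024 -0.1504  0.0713] w 0.0233 F [-3.3  0.5 15. ]
[[0.999, 0.017, 0.045], [-0.048, 0.352, 0.935], [-0.0, -0.936, 0.352]]
r,a 0.20052707858934274 0.35990630849412436 tilt 0.3601385443171054
0.21 [-0.0012 -0.0771  0.1335] [-0.096  0.001 -0.   ]
0.24 [-0.0012 -0.0633  0.1058] [-0.076  0.001 -0.   ]
0.27 [-0.0013 -0.0488  0.0785] [-0.057  0.001 -0.   ]
0.3 [-0.0013 -0.0334  0.0517] [-0.038  0.001 -0.   ]
0.33 [-0.0013 -0.0172  0.0254] [-0.019  0.001 -0.   ]
0.36 [-0.0013 -0.0002 -0.0005] [-0.     0.001 -0.   ]
0.39 [-0.0013  0.0175 -0.0258] [ 0.019  0.001 -0.   ]
0.42 [-0.0014  0.036  -0.0506] [ 0.038  0.001 -0.   ]
0.45 [-0.0014  0.0552 -0.0748] [ 0.057  0.001 -0.   ]
```

View pics/wrist10.png

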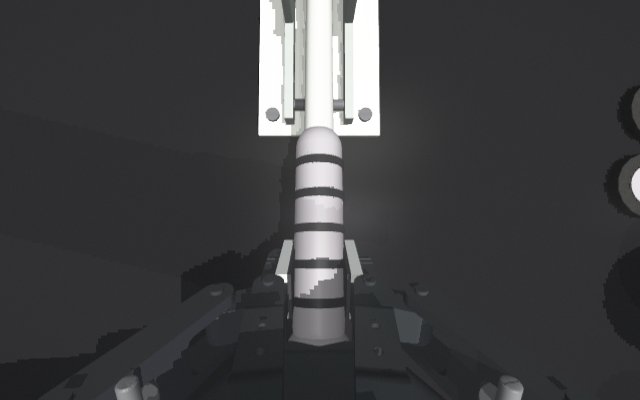

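View pics/cmp10.png

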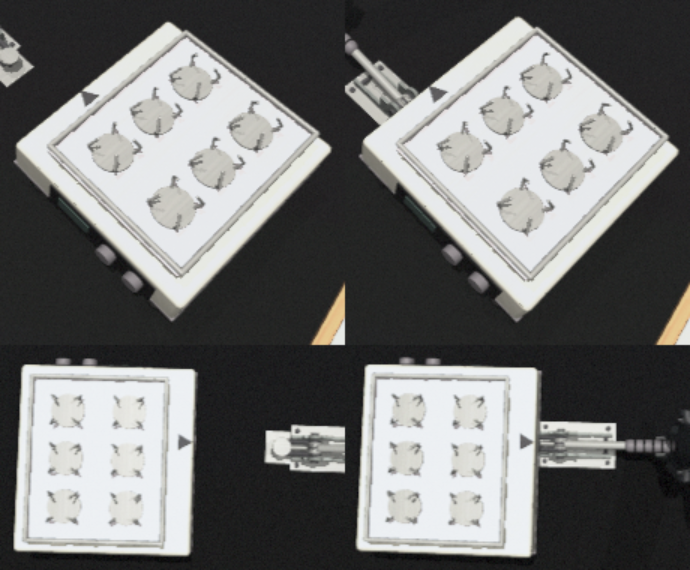

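Run:
```python
from h import *
o,D=pickle.load(open("L10.pkl","rb"));f=D["wrist"];_,E=pickle.load(open("d0.pkl","rb"))
P=onz(f,[[258.5,135.5],[380,135.5]],.005,o);print("saddle",P.mean(0)+.175*np.array([.049,.9988,0]))
g=[cv2.cvtColor(x["top"]["pixels"],cv2.COLOR_RGB2GRAY).astype(np.float32) for x in (E,D)]
for n,(y0,y1,x0,x1) in dict(far=(180,275,175,215),near=(170,285,280,307)).items():
    print(n,cv2.phaseCorrelate(g[0][y0:y1,x0:x1].copy(),g[1][y0:y1,x0:x1].copy(),cv2.createHanningWindow((x1-x0,y1-y0),cv2.CV_32F)))
c,t=[],E["top"]
# near edge height from scene: arrow tip pixel before/after
for x in (E,D):
    m=(x["scene"]["pixels"].max(2)<130)[170:215,340:385].astype(np.uint8)
    n,l,s,ce=cv2.connectedComponentsWithStats(m)
    k=[(s[i].tolist(),(ce[i]+[340,170]).round(1).tolist()) for i in range(1,n) if 20<s[i][4]<200];print(k)
# expected arrow centroid (z .13 vs +18mm)
a=np.array([.5125,.0965,.13]);print(proj(E["scene"],[a,a+[0,.007,.018]]))
```

```text
saddle [0.51530663 0.1120282  0.005     ]
far ((-3.0394047650492055, -0.23341342745978721), 0.7168503006299337)
near ((-1.457213345150219, -0.11886545449660701), 1.0958815892537435)
[([11, 16, 34, 29, 34], [367.5, 200.1])]
[([0, 19, 7, 7, 31], [342.9, 191.8]), ([12, 24, 25, 21, 25], [364.0, 204.0])]
[[355.03820733 190.51469828]
 [357.89446979 188.19742052]]
```

Run:
```python
from h import *
_,D=pickle.load(open("L10.pkl","rb"));_,E=pickle.load(open("d0.pkl","rb"))
for nm,x in (("before",E),("after",D)):
    r_=[]
    for c,(y0,y1,x0,x1) in (("scene",(180,210,345,375)),("top",(203,226,285,312))):
        g=x[c]["pixels"].max(2)[y0:y1,x0:x1]; m=((g>60)&(g<150)).astype(np.uint8)
        m=cv2.morphologyEx(m,cv2.MORPH_OPEN,np.ones((3,3),np.uint8))
        n,l,s,ce=cv2.connectedComponentsWithStats(m)
        i=1+np.argmax(s[1:,4]); r_.append(ce[i]+[x0,y0]); print(nm,c,s[1:].tolist(),r_[-1].round(1))
    (p,d),(q,e)=ray(x["scene"],r_[0]),ray(x["top"],r_[1]);d,e=d[0],e[0]
    t=np.linalg.lstsq(np.c_[d,-e],q-p,rcond=None)[0];A,B=p+d*t[0],q+e*t[1];print((A+B)/2,np.linalg.norm(A-B))
```

```text
before scene [[10, 11, 9, 8, 54]] [358.6 194.5]
before top [[9, 9, 6, 6, 32]] [296.4 214.5]
[0.51368354 0.10743705 0.12670697] 0.002288813413741637
after scene [[12, 8, 9, 9, 59], [0, 11, 2, 5, 10]] [360.8 191.8]
after top [[17, 0, 10, 23, 161], [7, 8, 6, 7, 36]] [305.8 215.7]
[0.50372022 0.09135766 0.11165111] 0.025143225454310105
```

Run:
```python
from h import *
_,E=pickle.load(open("d0.pkl","rb"));x=E
for a,b in (([358.6,194.5],[296.4,214.5]),([360.8,191.8],[294.4,214.4])):
    (p,d),(q,e)=ray(x["scene"],a),ray(x["top"],b);d,e=d[0],e[0]
    t=np.linalg.lstsq(np.c_[d,-e],q-p,rcond=None)[0];A,B=p+d*t[0],q+e*t[1];print((A+B)/2,np.linalg.norm(A-B))
```

```text
[0.51368751 0.10736179 0.12670339] 0.002271076451806687
[0.51360692 0.11210351 0.14397012] 0.002372130677041907
```

Run:
```python
from h import *
from bench import r
state(r.get_obs()); print(r.hand_in()); state(r.get_obs())
```

```text
t 12.775 tcp [ 0.4998 -0.205   0.2164] gp [ 0.5024 -0.1504  0.0714] w 0.0232 F [-4.  -0.2 14.5]
[[0.999, 0.017, 0.045], [-0.048, 0.352, 0.935], [-0.0, -0.936, 0.352]]
the job is handed in; nothing more can be done
None
the job is handed in; nothing more can be done
```

I slid the jack in by its bare tube until the saddle was under the lift pad. I then took hold of the grey grip, pushed the handle down its arc to the stop, and handed the job in at 12.8 s still holding it. The hand-in gave no verdict.

**Last checks:**
- **Handle:** it is about 0.36 rad down by the arm's pose, with about 15 N of push at the wrist.
- **Lift:** the arrow on the near edge rose about 17 mm, measured from the scene and top cameras together. That puts both near feet roughly 16 mm up.
- **Saddle:** it stands at (0.515, 0.112), within about 3 mm of where I estimate the lift pad to be.
- **Shaker, pads and flasks:** the pictures show no slide of the shaker beyond its tilt, to a few mm. In the images the rubber pads and flasks look undisturbed.

**Where the checks disagreed:** the scene camera put the shaker's near edge several mm further in than the top camera did. I aimed about 1 mm deeper than the top-camera estimate. The tilt shift measured from the pictures (about 5 mm at the arrow, 8 mm at the far side) came out a few mm less than the geometry predicts. I put that down to pixel resolution.

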